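# Clamp a circuit block in the bench fixture and wedge-lock the bar

### The arm

A 7-joint arm with a two-finger parallel gripper is mounted at the origin on the work surface. World frame = base frame: x ahead of the robot, y to its left, z up, the work surface at z = 0. Lengths are in m, angles in rad, forces in N, time in s.
With the tool pointing down it reaches from about 0.35 to 0.9 m from the base axis. Payload 19.9 kg.
Tool frame: the origin (TCP) lies at the very end of the fingers, on their centre line; the grasp point (between the pads) lies env.grasp_offset behind it (env.grasp_offset is the distance from the TCP to the grasp point, in m); z points along the fingers, x is the direction in which the jaws open and shut, and the axes are right-handed (so a half turn about z gives the same grasp; the last joint's range is limited). The gripper opens to 85 mm and grips with 20 to 120 N. Pads are 22 mm wide; open, the fingers measure 114 mm over their backs; the gripper's body (76 mm by 85 mm) begins 54 mm behind the grasp point. The pads swing forward as they close: fully open they stand 13 mm farther back than shut.
Start: joints at [1.254, 0.417, -0.01, 1.614, 0.005, 1.111, -0.053], TCP at [0.17, -0.602, 0.231] pointing down, gripper open.
Joint ranges: [-2.81, 2.81], [-0.39, 2.02], [-1.27, 1.25], [0.06, 2.57], [-1.19, 4.33], [0.19, 2], [-2.82, 2.82]. Speed limits (rad/s): [1.89, 1.89, 2.39, 2.39, 3.01, 3.01, 3.01].

### API

Orientations are given as a rotation vector (axis times angle).
In Python, from plant import env gives the robot as it stands.
- The arm moves only by the tool drive_tool, never from a script. Its arguments are lists of equal length, an entry for each row: "delta_pos": the shift along the tool's x, y, z in mm, a list of three; "roll": the turn about the tool's z in degrees; "grip": the gripper's target within -1 to 1 (shut at 1, half-way at 0, fully open at -1). A call has 1 to 10 rows; each row is the pose to reach, as a shift and turn from the pose commanded when the call began, along the tool's axes at that moment; what a row does not reach only later rows make up. A row lasts 1/12 s, in which the tool goes at most 41.7 mm and 7.16 degrees, less where a joint would pass 70% of its speed; a pose out of reach is approached as far as the arm can. A call with a gripper value outside its range is refused whole. The fingers move at their own pace and stop on an object; "grip_force" is the grip in N (left out, the last holds). Time passes only in rows, so rows that repeat a pose let the fingers close. It gives the time, the measured TCP pose, the force and the opening at its end, in the units of the state.
- env.get_state(): the state, without advancing time (a new reading comes with each control period).
- env.get_image(name): name is "scene" or "top" or "wrist"; returns a dict with "image" (420x560x3 uint8, red, green, blue), "range_z" (420x560 float32, m along the optical axis (not along the pixel's ray), 0 where there is no reading), "fx", "fy", "cx", "cy" (pixels), "k1" (the pictures are not rectified: a ray, as slopes to the right and down, at radius r is drawn at 1 + k1 r^2 times it, then the intrinsics apply), "extrinsics" (4x4, takes a point from world to camera coordinates). Camera axes: x right, y down, z forward; pixel columns grow to the right and rows downward; lengths in m; the calibration is good to about 2 mm. A picture is of the moment at which its call begins.
- env.job_done(): hands the job in, once; it reports no verdict.
Trained networks look in the newest picture that a camera, given by its name, has taken for a name from the list of things; names that differ only in an ending like _2 or _b are one class to them, and where a whole thing is asked for, a point or a joint stands for the part that bears it (a point fixed in the world has none). Each returns a list of dicts, best first, with "conf" (0 to 1); they miss things now and then, are a little off and sometimes report something else, mostly with a low value. They report only what shows in the picture. A call takes as long as a camera call. They do not tell look-alikes from the thing itself.
- env.spot_in(camera, thing): "centre" ([x, y, z] in m, in world coordinates, good to about 4 mm: the middle of the surface that is visible of it).
- env.trace(camera, thing): "pixels" (420x560 bool, what is visible of it).
- env.pinpoint(camera, thing): "centre" ([x, y, z] in m, in world coordinates, good to about 4 mm: a listed point, or the origin of a listed thing).
The state is a dict: "time": time; "q": joint angles; "qvel": joint speeds; "tau": joint torques, N m; "ee_pos": TCP position; "orientation": TCP orientation; "contact_force": force on the tool from outside, world axes, zero at the start; "wrist_torque": the same for the moment, N m; "gripper_width": finger opening in m.
Only numpy, scipy, OpenCV 4.12 (cv2) and the standard library are available. Lean on these libraries where they do the work, as an engineer would, in place of code of your own. Each camera call takes 0.05 s, during which the arm holds its last target.

### The job

In the blue bench fixture, push the sliding bar by its red post until it holds the green circuit block snugly against the end stop, then slide the yellow thumb wedge along its ramp until it jams the bar fast. Feel for both stops and be gentle: do not crush the block or force the wedge. Leave everything else on the table and the fixture where it is.

Things in the scene. Friction and masses are not known exactly. Their poses are not given: they have to be found in the camera images.
- clamp_base: Fixed blue base plate of the fixture, 170 x 370 x 12 mm. Origin on the table; the plate spans x -95 to +75, y -185 to +185 mm in its frame. Its +y is the way the bar closes on the block, +x the side with wedge and ramp, z up. Fixed parts on it reach 50 mm above the table at most, the bar's top 35 mm, its head 43 mm.
- bar: Steel bar, 30 mm wide, axes as the base's. Slides only along the base's y, up to 85 mm, stays where left; needs about 5 N to move, 6 to 9 N when also pushing the block. Black head 70 mm wide at its +y end presses the block; its +x side carries an orange brake shoe for the wedge. Origin on its centre line, 12.5 mm above the table, 30 mm behind (-y) the head's face.
- bar_post (a point): Middle of the red upright post on the bar by which it is pushed: 16 mm (x) by 12 mm (y), standing from 35 to 75 mm above the table; this point is 57.5 mm above the table.
- bar_face (a point): Centre of the pressing face of the bar's black head, 27.5 mm above the table. With the block clamped it is 75 mm on the -y side of end_stop's face.
- end_stop: Aluminium end stop screwed to the base near its +y end (where along y differs from start to start), 120 mm wide, 14 mm thick, 32 mm high, axes parallel to the base's. Origin on its lower edge in the middle of the face that looks to -y, which is the face the block must bear on.
- board_center (a point): Centre of the loose green circuit block, 100 (x) by 75 (y) by 22 mm, 0.15 to 0.31 kg, flat on the base between bar head and end stop, at first some mm clear of both and slightly askew. Pushed by the bar it slides to the stop and squares itself. 12 to 18 N on the post is a snug push; over 45 N cracks the block.
- wedge: Yellow steel thumb wedge, 80 mm long, captive on its ramp at the bar's +x side, thin end to +y, axes as the base's. Slides only along the ramp: the base's +y turned 0.15 rad towards -x, closing on the bar's shoe. Travel 62 mm, starts 0 to 8 mm from the rear end, slides at about 3 N, stays where left. Origin: rear end of its bar side, 12.5 mm above the table.
- wedge_tab (a point): Middle of the wedge's upright thumb tab: 24 mm (x) by 12 mm (y), near the wedge's rear end, standing from 38 to 75 mm above the table; this point is 57.5 mm above the table. It is pushed from its rear (-y) side; the tab's rear side is 2 mm ahead of the wedge's rear end.
- clip_on_base: Bystander: small yellow connector, 22 x 18 x 22 mm, loose on the base plate beside the block. Origin under its middle.
- clip_loose: Bystander: a second such yellow connector, on the table. Origin under its middle.
- tray: Bystander: blue open tray, 260 x 190 x 70 mm. Origin under its middle.
- spare_board: Bystander: spare green block 100 x 75 x 22 mm lying in the tray; it is not the one to clamp. Origin under its middle.
- driver: Bystander: screwdriver, 170 mm long, on the table beyond the fixture.
- meter: Bystander: white pointer meter, 70 x 85 x 50 mm. Origin under its middle.
- mug: Bystander: white mug, 76 mm wide, 90 mm high. Origin under its middle.
- board: The same green circuit block; origin under its middle. When clamped, its -y side touches the bar's head and its +y side the end stop.
- wedge_nose (a point): Thin front end of the wedge, on its bar side, half-way up. The wedge meets the shoe after 21 to 49 mm of travel from the rear end; wear makes this vary, so it must be felt. From there the push rises by about 3 N per mm. A push of 14 to 19 N jams it so that it stays fast when let go; over 25 N bruises the shoe.
There are look-alikes about, which are no part of the job. Leave any grey or pink look-alike of the board alone.

How it is judged:
On the way, in this order (a step that is already met when the one before it is completed fails the run):
1. the bar holds the block snugly against the end stop (y of bar_face in the frame of end_stop above -0.0768 m and y of board_center in the frame of end_stop above -0.0395 m and angle between the y axis of board_center and the y axis of end_stop, either way round below 0.03 rad), for 0.2 s.
2. the wedge is jammed hard against the bar's shoe (contact force between wedge and bar above 7 N), for 0.2 s.
At the end, for the whole second after the job is handed in: The block lies square (within 0.03 rad) against the end stop with the bar's head on it (no more than about 1.8 mm of play in all), the wedge is jammed against the bar's shoe with at least 6 N and keeps that by itself, and bar and wedge are at rest (all of step 1 and contact force between wedge and bar above 6 N and linear speed of each of bar, wedge below 0.005 m/s); the robot touches nothing.
It fails at once if the block is squeezed with more than 45 N (contact force between bar and board above 45 N).
It fails at once if the wedge is forced against the shoe with more than 46 N (a push of about 27 N) (contact force between wedge and bar above 46 N).
It fails at once if a bystander is disturbed (moved over 20 mm) (distance of any of clip_on_base, clip_loose, tray, spare_board, driver, meter, mug from where it was at the start of the episode above 0.02 m).
It also fails if it takes over 53 s, if anything falls off the work surface, if the arm or the gripper's body presses on something with over 40 N, if the wrist force passes 120 N, or if a joint passes its speed limit or range.

## Working session

There is one attempt and no reset: what is moved stays moved. The work goes in short steps, Python scripts to look and compute and a tool call to move; the robot and the scene stay as the last step left them, time stands still between calls to the robot, and variables do not carry over. Pictures are saved under pics/ and viewed, and the job is handed in when it is done.

Besides the shell and the picture viewer there is one more tool, called after "Call:" as name(argument=value, ...), one argument or row to a line, values as JSON. drive_tool: Moves the arm, as the interface text tells. Its arguments: {"type":"object","properties":{"delta_pos":{"type":"array"},"roll":{"type":"array"},"grip":{"type":"array"},"grip_force":{"type":"number"}},"required":["delta_pos","roll","grip"]}

```bash
ls; mkdir -p pics; cat > look.py <<'E'
from plant import env
import cv2, numpy as np
def snap(cam,fn):
    d=env.get_image(cam); cv2.imwrite(f'pics/{fn}.png',cv2.cvtColor(d['image'],cv2.COLOR_RGB2BGR)); return d
E
python3 - <<'E'
from look import *
snap('scene','s0');snap('top','t0')
s=env.get_state();print({k:np.round(v,3) for k,v in s.items()}, env.grasp_offset)
for c in ['top','scene']:
  for t in ['bar_post','bar_face','end_stop','board_center','wedge_tab','wedge','wedge_nose','clamp_base','clip_on_base','bar']:
    print(c,t,[(np.round(r['centre'],4).tolist(),round(r['conf'],2)) for r in env.pinpoint(c,t)][:3])
print(env.get_state()['time'])
E
```

```text
pics
{'time': np.float64(0.1), 'q': array([ 1.255,  0.418, -0.01 ,  1.614,  0.005,  1.111, -0.053]), 'qvel': array([-0.001, -0.002,  0.001, -0.001,  0.   , -0.002, -0.   ]), 'tau': array([ 2.0000e-03, -8.6582e+01,  6.8100e-01, -4.3563e+01,  1.9000e-02,
        5.0000e-03,  0.0000e+00]), 'ee_pos': array([ 0.17 , -0.601,  0.231]), 'orientation': array([-2.504e+00,  1.896e+00,  1.000e-03]), 'contact_force': array([-0.103,  0.162,  0.205]), 'wrist_torque': array([-0.013, -0.056, -0.017]), 'gripper_width': np.float64(0.085)} 0.0187
top bar_post [([0.6103, -0.092, 0.0557], 0.67)]
top bar_face [([0.5469, 0.07, 0.0281], 0.6)]
top end_stop [([0.5456, 0.0701, 0.0295], 0.75), ([0.5293, 0.187, 0.0094], 0.6)]
top board_center [([0.5356, 0.1432, 0.0219], 0.74), ([0.362, 0.1772, 0.0093], 0.66), ([0.3577, -0.0057, 0.0131], 0.59)]
top wedge_tab [([0.6107, -0.0888, 0.0583], 0.64)]
top wedge [([0.5977, -0.1058, 0.01], 0.89)]
top wedge_nose [([0.5849, -0.0269, 0.0229], 0.79)]
top clamp_base [([0.582, 0.0369, -0.0029], 0.84), ([0.6259, 0.1288, 0.0105], 0.3)]
top clip_on_base [([0.6253, 0.1287, 0.0114], 0.53)]
top bar [([0.5252, 0.1891, 0.0109], 0.71)]
scene bar_post [([0.5526, 0.0072, 0.0578], 0.65), ([0.5328, 0.1397, 0.0249], 0.22)]
scene bar_face [([0.548, 0.0386, 0.0126], 0.73), ([0.5499, 0.0687, 0.0304], 0.6)]
scene end_stop [([0.5316, 0.1936, 0.0106], 0.62)]
scene board_center [([0.5336, 0.1409, 0.0236], 0.88), ([0.3611, 0.1797, 0.0101], 0.74), ([0.3578, -0.0094, 0.0143], 0.7)]
scene wedge_tab [([0.6123, -0.0886, 0.061], 0.57)]
scene wedge [([0.5966, -0.1038, 0.0124], 0.63), ([0.3605, 0.3366, -0.0006], 0.46)]
scene wedge_nose [([0.5827, -0.0232, 0.0278], 0.76)]
scene clamp_base [([0.582, 0.0354, 0.0007], 0.97)]
scene clip_on_base [([0.6237, 0.1325, 0.0135], 0.45)]
scene bar [([0.549, 0.0371, 0.0151], 0.69)]
1.1
```

View pics/s0.png

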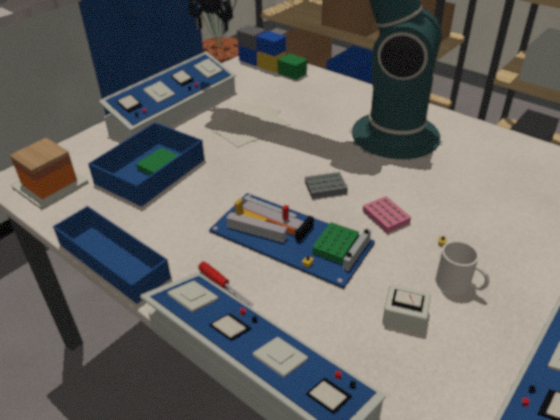

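View pics/t0.png

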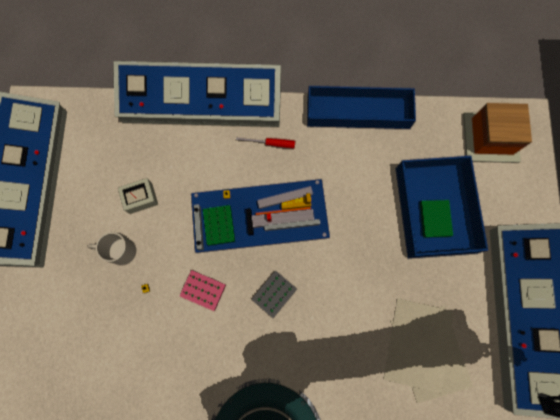

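```bash
cat >> look.py <<'E'
def cloud(d):
    H,W=d['range_z'].shape; v,u=np.mgrid[:H,:W]
    K=np.array([[d['fx'],0,d['cx']],[0,d['fy'],d['cy']],[0,0,1]])
    dist=np.array([d['k1'],0,0,0,0],float)
    p=cv2.undistortPoints(np.stack([u,v],-1).reshape(-1,1,2).astype(np.float64),K,dist).reshape(H,W,2)
    z=d['range_z'][...,None]; pc=np.concatenate([p*z,z],-1)
    E=np.linalg.inv(d['extrinsics']); return pc@E[:3,:3].T+E[:3,3]
E
python3 - <<'E'
from look import *
d=snap('top','t1'); P=cloud(d); im=d['image'].astype(int)
cv2.imwrite('pics/t1c.png',cv2.resize(cv2.cvtColor(d['image'],cv2.COLOR_RGB2BGR)[165:265,180:340],(800,500),interpolation=cv2.INTER_CUBIC))
tr=env.trace('top','clamp_base')[0]['pixels']
ys,xs=np.where(tr); print(xs.min(),xs.max(),ys.min(),ys.max(),tr.sum())
reg=np.zeros_like(tr); reg[170:262,185:335]=1
blue=reg&(im[...,2]>im[...,0]*1.5)&(im[...,2]>50)
Q=P[blue&(d['range_z']>0)]; print(len(Q),np.median(Q[:,2]))
r=cv2.minAreaRect(Q[:,:2].astype(np.float32)*1000);print(r)
R,G,B=im[...,0],im[...,1],im[...,2]
for n,m in dict(red=reg&(R>120)&(G<70)&(B<70),yel=reg&(R>150)&(G>110)&(B<80),green=reg&(G>R*1.4)&(G>B*1.3),black=reg&(R<45)&(G<45)&(B<45),high=reg&(P[...,2]>0.06),grey=reg&(abs(R-B)<40)&(R>110)&(P[...,2]>0.02)).items():
  k,l,st,c=cv2.connectedComponentsWithStats(m.astype(np.uint8))
  for i in range(1,k):
    if st[i,4]>8:
      q=P[(l==i)]; print(n,st[i],np.median(q,0).round(4),q.min(0).round(3),q.max(0).round(3),np.round(cv2.minAreaRect(q[:,:2].astype(np.float32)*1000)[2],1))
E
```

```text
191 329 179 253 6839
4076 0.010926824187703299
((570.2571411132812, 36.75050354003906), (166.96644592285156, 365.0598449707031), 7.997668743133545)
red [257 207  53  12 120] [ 0.5779 -0.0244  0.0325] [ 0.307 -0.1    0.009] [0.595 0.042 1.203] 76.3
yel [283 198  20   9  79] [ 0.6019 -0.0549  0.0373] [ 0.591 -0.079  0.033] [ 0.615 -0.028  0.042] 10.6
green [ 203  205   32   40 1025] [0.5335 0.1441 0.0332] [ 0.307 -0.03   0.006] [0.595 0.189 1.203] 27.8
black [245 208   9  27 160] [0.5451 0.0622 0.0408] [ 0.307 -0.03   0.005] [0.589 0.077 1.203] 18.3
black [197 241   4   4  10] [0.4824 0.1923 0.0487] [0.478 0.187 0.046] [0.486 0.196 0.051] 48.2
high [306 193   5  10  45] [ 0.6052 -0.0933  0.0715] [ 0.307 -0.1    0.061] [ 0.619 -0.03   1.203] 79.4
high [266 214   6   7  29] [0.5513 0.0077 0.0727] [0.545 0.002 0.061] [0.559 0.016 0.077] 13.9
grey [259 188  53  19 339] [ 0.6143 -0.0303  0.0419] [ 0.587 -0.103  0.036] [0.642 0.037 0.048] 15.9
grey [253 210  67  19 747] [ 0.5548 -0.04    0.0338] [ 0.307 -0.126  0.025] [0.583 0.052 1.203] 19.0
grey [195 213   6  27 101] [0.5277 0.1979 0.0431] [ 0.307 -0.03   0.038] [0.564 0.208 1.203] 42.2
```

View pics/t1c.png

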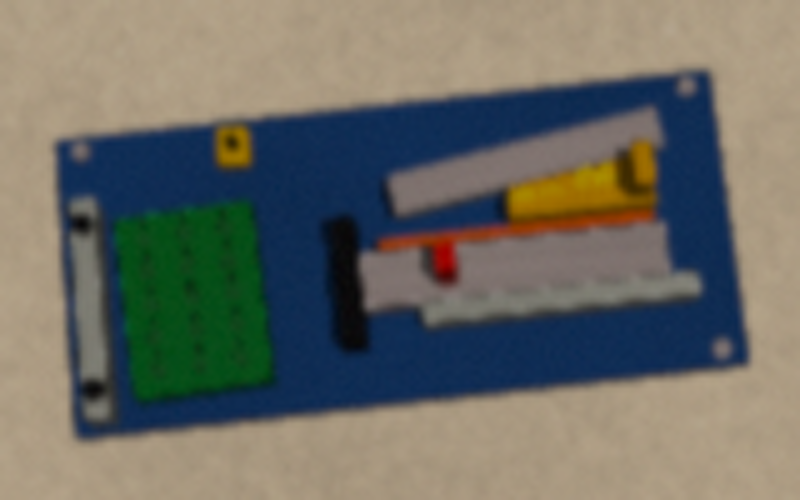

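```bash
python3 - <<'E'
from look import *
d=snap('top','t2'); E=np.linalg.inv(d['extrinsics'])
K=np.array([[d['fx'],0,d['cx']],[0,d['fy'],d['cy']],[0,0,1]])
def pt(u,v,z):
    p=cv2.undistortPoints(np.array([[[u,v]]],float),K,np.array([d['k1'],0,0,0,0.]))[0,0]
    r=E[:3,:3]@np.array([p[0],p[1],1]); o=E[:3,3]; return o+r*(z-o[2])/r[2]
f=lambda x,y:((x-2)/5+180,(y-2)/5+165)
print('cam',E[:3,3])
c=[pt(*f(*a),0.012) for a in [(57,142),(710,72),(78,437),(748,364)]]
for p in c: print(p.round(4))
for a,b in [(1,0),(3,2)]:
    w=c[b]-c[a]; print('yaw',np.degrees(np.arctan2(-w[0],w[1])),np.linalg.norm(w))
for a,b in [(2,0),(3,1)]:
    w=c[b]-c[a]; print('yaw',np.degrees(np.arctan2(w[1],w[0])),np.linalg.norm(w))
print('post top',pt(*f(442,255),.075),'tab top',pt(*f(643,160),.075),'stop face mid', pt(*f(104,310),.044))
E
```

```text
cam [ 0.30713688 -0.03041387  1.20262169]
[0.6263 0.2291 0.012 ]
[ 0.6773 -0.1341  0.012 ]
[0.4618 0.2054 0.012 ]
[ 0.5122 -0.156   0.012 ]
yaw 7.988083229845686 0.36672683949835844
yaw 7.932843465926712 0.3649006811135364
yaw 8.186483009555896 0.16619361444582526
yaw 7.557766651526534 0.16654912174063724
post top [0.55425267 0.01012079 0.075     ] tab top [ 0.6084034  -0.09376981  0.075     ] stop face mid [0.52592467 0.19014501 0.044     ]
```

Call:
drive_tool(
  delta_pos=[
    [-454,-529,0],
    [-454,-529,0],
    [-454,-529,0],
    [-454,-529,0],
    [-454,-529,0],
    [-454,-529,0],
    [-454,-529,0],
    [-454,-529,0],
    [-454,-529,0],
    [-454,-529,0],
  ],
  roll=[-82.2,-82.2,-82.2,-82.2,-82.2,-82.2,-82.2,-82.2,-82.2,-82.2],
  grip=[1,1,1,1,1,1,1,1,1,1],
)

```text
time: 2.08
ee_pos: [0.401, -0.2528, 0.2316]
orientation: [3.14, -0.063, 0.001]
contact_force: [0.2, -1.5, 0.5]
gripper_width: -0.0003
```

```bash
cat >> look.py <<'E'
from scipy.spatial.transform import Rotation as Ro
D=np.array([-np.sin(.139),np.cos(.139),0]);X=np.array([D[1],-D[0],0])
def st():
    s=env.get_state(); R=Ro.from_rotvec(s['orientation']).as_matrix()
    print('t',round(s['time'],2),'pos',s['ee_pos'].round(4),'yaw',np.degrees(np.arctan2(R[1,0],R[0,0])).round(2),'tz',R[:,2].round(3),'F',s['contact_force'].round(2),'Fy',(s['contact_force']@D).round(2),'w',s['gripper_width'])
    return s,R
def to(p):
    s,R=st(); print('delta mm',(R.T@(np.array(p)-s['ee_pos'])*1000).round(1))
E
python3 - <<'E'
from look import *
to([.556,-.021,.2])
E
```

```text
t 2.08 pos [ 0.401  -0.2528  0.2316] yaw -2.3 tz [ 0.    -0.001 -1.   ] F [ 0.21 -1.49  0.48] Fy -1.51 w -0.00027873887132703375
delta mm [ 145.6 -237.8   31.5]
```

Call:
drive_tool(
  delta_pos=[
    [146,-238,0],
    [146,-238,0],
    [146,-238,0],
    [146,-238,0],
    [146,-238,0],
    [146,-238,0],
    [146,-238,0],
    [146,-238,60],
    [146,-238,60],
    [146,-238,60],
  ],
  roll=[-10.2,-10.2,-10.2,-10.2,-10.2,-10.2,-10.2,-10.2,-10.2,-10.2],
  grip=[1,1,1,1,1,1,1,1,1,1],
)

```text
time: 2.92
ee_pos: [0.5552, -0.0232, 0.1676]
orientation: [-3.133, -0.209, 0.009]
contact_force: [-1.1, -0.4, -0.6]
gripper_width: 0.0002
```

```bash
python3 - <<'E'
from look import *
to([.556,-.021,.054]); snap('wrist','w0'); snap('scene','s1')
for c in ['scene','wrist']:
  for t in ['bar_post','wedge_tab']:
    print(c,t,[(np.round(r['centre'],4).tolist(),round(r['conf'],2)) for r in env.pinpoint(c,t)][:3])
E
```

```text
t 2.92 pos [ 0.5552 -0.0232  0.1676] yaw 7.62 tz [-0.006  0.001 -1.   ] F [-1.09 -0.44 -0.63] Fy -0.28 w 0.00017439285996648636
delta mm [  1.7  -1.9 113.6]
scene bar_post [([0.5544, 0.0066, 0.0573], 0.98)]
scene wedge_tab [([0.61, -0.0876, 0.0572], 0.82)]
wrist bar_post [([0.553, 0.0103, 0.057], 0.81), ([0.6227, 0.1295, 0.012], 0.48)]
wrist wedge_tab [([0.6124, -0.0912, 0.0543], 0.67)]
```

View pics/w0.png

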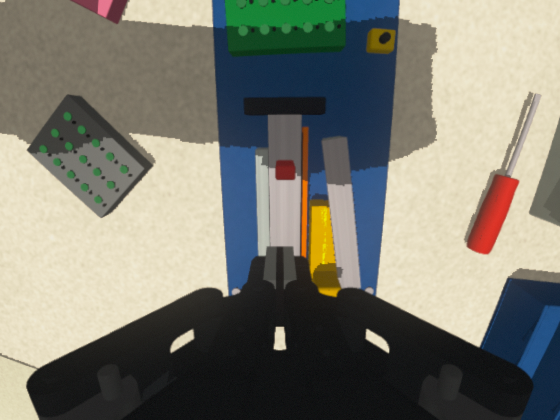

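Call:
drive_tool(
  delta_pos=[
    [1.5,0,38],
    [1.5,0,76],
    [1.5,0,105],
    [1.5,0,113.5],
    [1.5,0,113.5],
    [1.5,0,113.5],
  ],
  roll=[0,0,0,0,0,0],
  grip=[1,1,1,1,1,1],
)

```text
time: 3.72
ee_pos: [0.5594, -0.0233, 0.0593]
orientation: [3.135, 0.207, 0.002]
contact_force: [0.6, -0.3, 0.3]
gripper_width: 0.0002
```

```bash
python3 - <<'E'
from look import *
st(); snap('wrist','w1');st()
E
```

```text
t 3.72 pos [ 0.5594 -0.0233  0.0593] yaw 7.56 tz [ 0.001  0.    -1.   ] F [ 0.62 -0.35  0.33] Fy -0.43 w 0.00017262165974982495
t 3.77 pos [ 0.5598 -0.0233  0.0598] yaw 7.56 tz [ 0.002 -0.    -1.   ] F [0.8  0.17 0.65] Fy 0.05 w 0.0004050197308729046
```

View pics/w1.png

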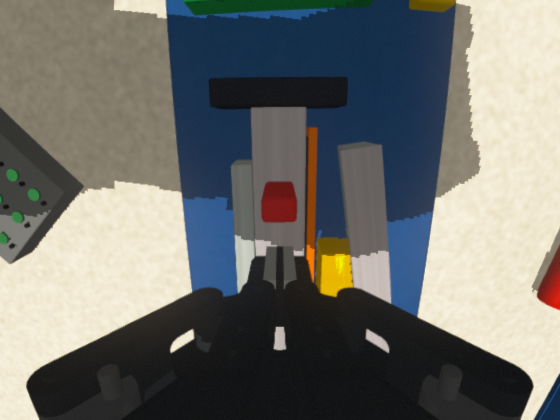

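Call:
drive_tool(
  delta_pos=[
    [-3,-4,4],
    [-3,-8,4],
    [-3,-12,4],
    [-3,-15,4],
    [-3,-18,4],
    [-3,-20,4],
    [-3,-22,4],
    [-3,-22,4],
  ],
  roll=[0,0,0,0,0,0,0,0],
  grip=[1,1,1,1,1,1,1,1],
)

```text
time: 4.43
ee_pos: [0.5529, -0.0018, 0.054]
orientation: [3.134, 0.207, 0.001]
contact_force: [0.4, -1.9, 1.4]
gripper_width: 0.0004
```

```bash
python3 - <<'E'
from look import *
st(); snap('wrist','w2');st()
E
```

```text
t 4.43 pos [ 0.5529 -0.0018  0.054 ] yaw 7.57 tz [ 0. -0. -1.] F [ 0.44 -1.88  1.44] Fy -1.92 w 0.0003795390111762911
t 4.48 pos [ 0.5528 -0.0018  0.0539] yaw 7.57 tz [ 0. -0. -1.] F [ 0.19 -2.62  1.85] Fy -2.62 w 0.00018609579636319216
```

View pics/w2.png

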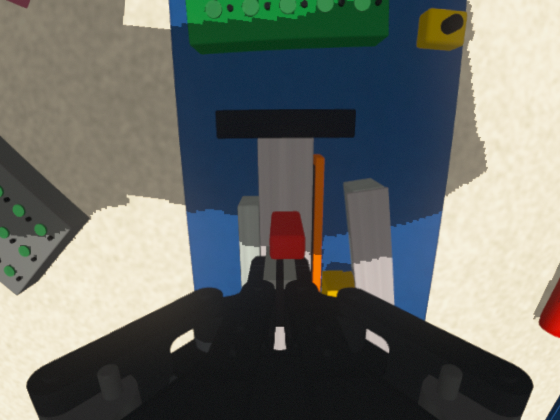

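Call:
drive_tool(
  delta_pos=[
    [0,-3,0],
    [0,-7,0],
    [0,-11,0],
    [0,-15,0],
    [0,-18,0],
    [0,-21,0],
    [0,-24,0],
    [0,-27,0],
    [0,-29,0],
    [0,-30,0],
  ],
  roll=[0,0,0,0,0,0,0,0,0,0],
  grip=[1,1,1,1,1,1,1,1,1,1],
)

```text
time: 5.32
ee_pos: [0.5488, 0.0279, 0.0538]
orientation: [3.135, 0.207, 0.0]
contact_force: [0.2, -4.0, 4.1]
gripper_width: -0.0
```

```bash
python3 - <<'E'
from look import *
st(); snap('wrist','w3');snap('scene','s3');st()
E
```

```text
t 5.32 pos [0.5488 0.0279 0.0538] yaw 7.56 tz [ 0. -0. -1.] F [ 0.16 -4.04  4.14] Fy -4.02 w -1.5692260269390185e-05
t 5.42 pos [0.5487 0.028  0.0538] yaw 7.58 tz [-0.  0. -1.] F [ 0.35 -2.11  2.01] Fy -2.14 w 0.0004904676373271971
```

View pics/w3.png

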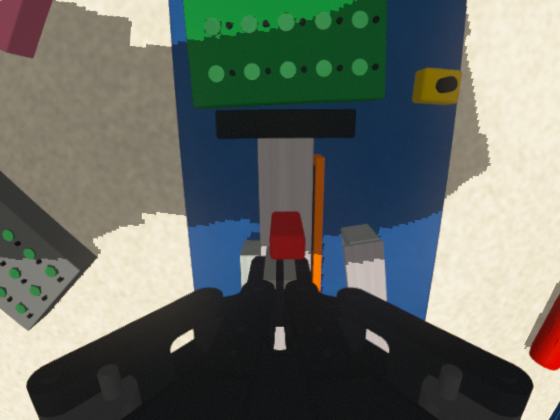

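View pics/s3.png

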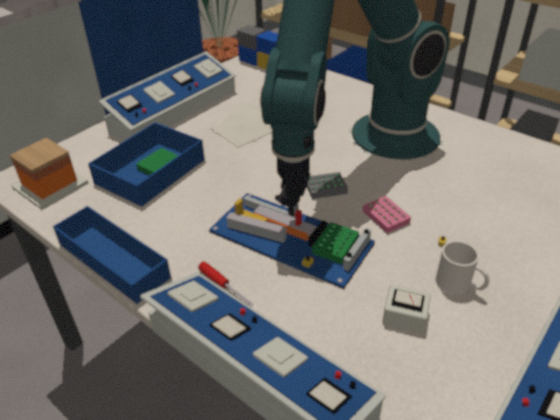

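Call:
drive_tool(
  delta_pos=[
    [0,-1.5,0],
    [0,-3,0],
    [0,-4.5,0],
    [0,-6,0],
    [0,-7.5,0],
    [0,-9,0],
    [0,-10,0],
    [0,-11,0],
  ],
  roll=[0,0,0,0,0,0,0,0],
  grip=[1,1,1,1,1,1,1,1],
)

```text
time: 6.08
ee_pos: [0.5473, 0.0383, 0.0538]
orientation: [3.134, 0.206, -0.0]
contact_force: [0.5, -6.7, 4.4]
gripper_width: -0.0005
```

```bash
python3 - <<'E'
from look import *
st(); snap('wrist','w4');d=snap('top','t4');st()
cv2.imwrite('pics/t4c.png',cv2.resize(cv2.cvtColor(d['image'],cv2.COLOR_RGB2BGR)[165:265,180:340],(800,500),interpolation=cv2.INTER_CUBIC))
E
```

```text
t 6.08 pos [0.5473 0.0383 0.0538] yaw 7.54 tz [-0. -0. -1.] F [ 0.51 -6.73  4.37] Fy -6.73 w -0.0004758690870541764
t 6.18 pos [0.5473 0.0385 0.0537] yaw 7.55 tz [-0. -0. -1.] F [ 0.79 -4.28  3.16] Fy -4.35 w 7.70035652470922e-05
```

View pics/w4.png

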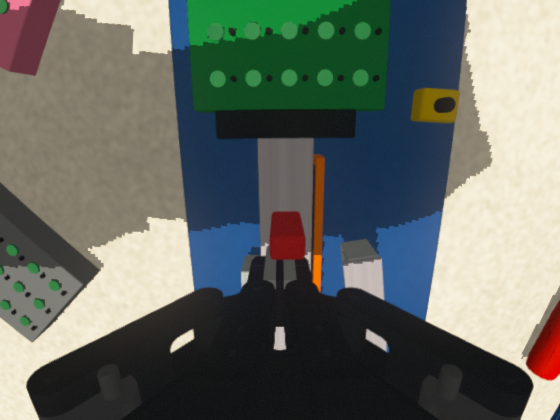

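View pics/t4c.png

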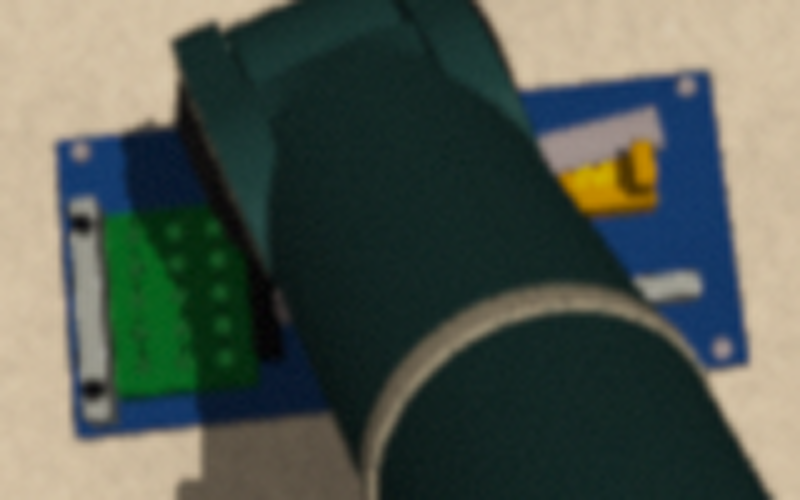

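Call:
drive_tool(
  delta_pos=[
    [0,-0.7,0],
    [0,-1.4,0],
    [0,-2.1,0],
    [0,-2.8,0],
  ],
  roll=[0,0,0,0],
  grip=[1,1,1,1],
)

```text
time: 6.52
ee_pos: [0.547, 0.041, 0.0538]
orientation: [3.134, 0.206, -0.0]
contact_force: [0.7, -6.4, 3.9]
gripper_width: -0.0003
```

Call:
drive_tool(
  delta_pos=[
    [0,-0.7,0],
    [0,-1.4,0],
    [0,-2.1,0],
  ],
  roll=[0,0,0],
  grip=[1,1,1],
)

```text
time: 6.77
ee_pos: [0.5468, 0.0416, 0.0538]
orientation: [3.133, 0.204, -0.0]
contact_force: [2.3, -17.2, 6.0]
gripper_width: 0.0001
```

Call:
drive_tool(
  delta_pos=[
    [0,0,0],
    [0,0,0],
    [0,0,0],
  ],
  roll=[0,0,0],
  grip=[1,1,1],
)

```text
time: 7.02
ee_pos: [0.5469, 0.0416, 0.0538]
orientation: [3.133, 0.204, -0.0]
contact_force: [1.7, -14.1, 5.6]
gripper_width: 0.0
```

```bash
python3 - <<'E'
from look import *
snap('wrist','w5');d=snap('top','t5');st()
cv2.imwrite('pics/t5c.png',cv2.resize(cv2.cvtColor(d['image'],cv2.COLOR_RGB2BGR)[165:265,180:340],(800,500),interpolation=cv2.INTER_CUBIC))
E
```

```text
t 7.12 pos [0.5469 0.0415 0.0538] yaw 7.45 tz [-0.    -0.002 -1.   ] F [  1.43 -14.85   4.91] Fy -14.91 w -0.00015431547909761372
```

View pics/t5c.png

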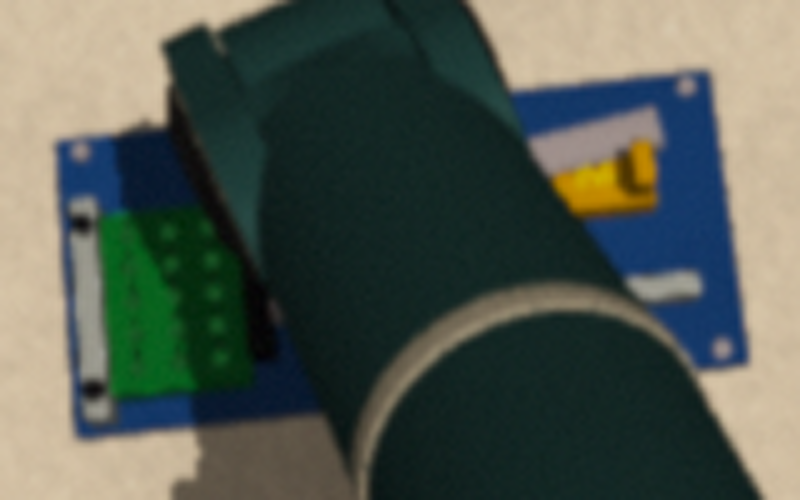

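View pics/w5.png

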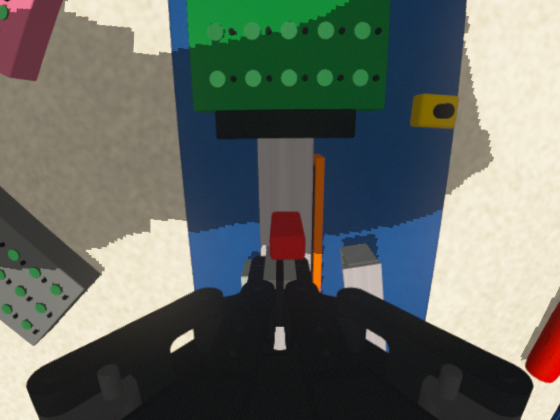

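Call:
drive_tool(
  delta_pos=[
    [0,8,0],
    [0,20,0],
    [0,25,-30],
    [10,50,-60],
    [50,85,-60],
    [50,125,-60],
    [50,160,-60],
    [50,171,-60],
    [50,171,-60],
    [50,171,-60],
  ],
  roll=[0,0,0,0,0,0,0,0,0,0],
  grip=[1,1,1,1,1,1,1,1,1,1],
)

```text
time: 7.95
ee_pos: [0.6183, -0.1202, 0.1133]
orientation: [-3.134, -0.205, 0.001]
contact_force: [0.6, 0.8, 0.6]
gripper_width: 0.0001
```

```bash
python3 - <<'E'
from look import *
to([.619,-.121,.056]); snap('wrist','w6'); d=snap('top','t6');snap('scene','s6')
cv2.imwrite('pics/t6c.png',cv2.resize(cv2.cvtColor(d['image'],cv2.COLOR_RGB2BGR)[165:265,180:340],(800,500),interpolation=cv2.INTER_CUBIC))
for c in ['scene','wrist']:
  for t in ['wedge_tab']:
    print(c,t,[(np.round(r['centre'],4).tolist(),round(r['conf'],2)) for r in env.pinpoint(c,t)][:3])
E
```

```text
t 7.95 pos [ 0.6183 -0.1202  0.1133] yaw 7.47 tz [-0.001  0.001 -1.   ] F [0.65 0.77 0.58] Fy 0.67 w 0.00010639426827217541
delta mm [ 0.6  0.9 57.3]
scene wedge_tab [([0.6113, -0.0866, 0.057], 0.8)]
wrist wedge_tab [([0.6087, -0.0933, 0.0589], 0.67), ([0.5957, -0.1034, 0.0159], 0.41)]
```

View pics/w6.png

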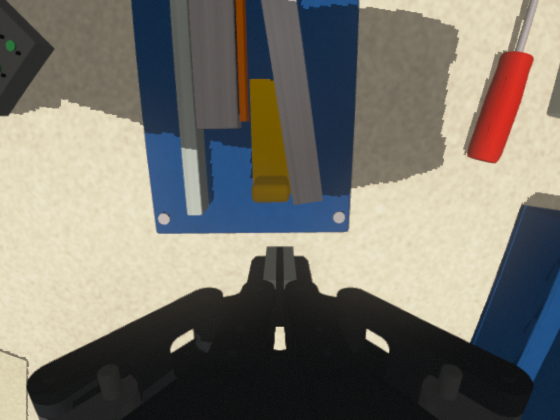

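View pics/t6c.png

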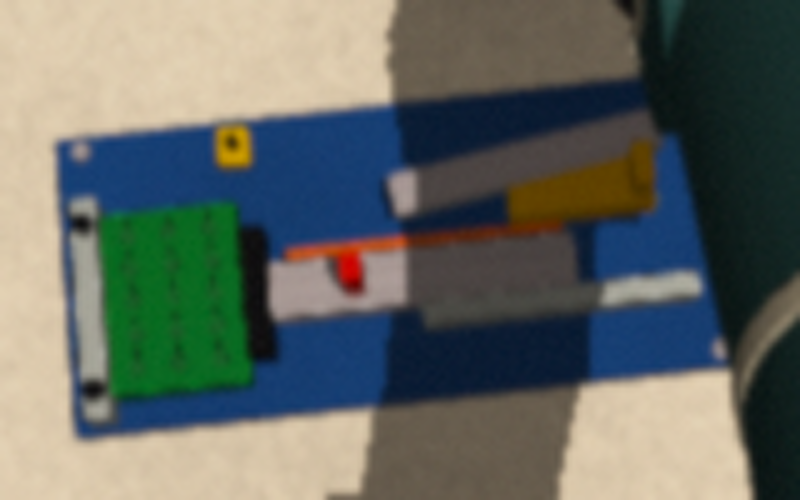

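Call:
drive_tool(
  delta_pos=[
    [-5,0,25],
    [-5,0,50],
    [-5,0,57],
    [-5,0,57],
    [-5,0,57],
  ],
  roll=[0,0,0,0,0],
  grip=[1,1,1,1,1],
)

```text
time: 8.62
ee_pos: [0.6141, -0.1194, 0.0574]
orientation: [-3.134, -0.208, -0.0]
contact_force: [-0.1, -0.4, 0.4]
gripper_width: 0.0
```

```bash
python3 - <<'E'
from look import *
st(); snap('wrist','w7');st()
E
```

```text
t 8.62 pos [ 0.6141 -0.1194  0.0574] yaw 7.61 tz [ 0.  0. -1.] F [-0.11 -0.36  0.39] Fy -0.34 w 2.6013518477335385e-05
t 8.67 pos [ 0.6145 -0.1196  0.058 ] yaw 7.59 tz [ 0.001  0.    -1.   ] F [ 0.39 -0.67  0.65] Fy -0.72 w -0.00023268045095133433
```

View pics/w7.png

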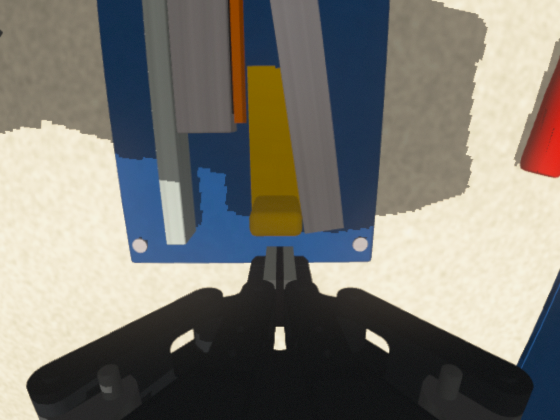

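Call:
drive_tool(
  delta_pos=[
    [-0.5,-4,2],
    [-1,-8,2],
    [-2,-12,2],
    [-2,-14,2],
    [-2.5,-16,2],
    [-2.5,-18,2],
    [-3,-20,2],
  ],
  roll=[0,0,0,0,0,0,0],
  grip=[1,1,1,1,1,1,1],
)

```text
time: 9.25
ee_pos: [0.6083, -0.1006, 0.055]
orientation: [3.134, 0.207, 0.001]
contact_force: [1.1, -2.7, 1.8]
gripper_width: -0.0001
```

```bash
python3 - <<'E'
from look import *
st(); snap('wrist','w8');st()
E
```

```text
t 9.25 pos [ 0.6083 -0.1006  0.055 ] yaw 7.55 tz [ 0. -0. -1.] F [ 1.11 -2.68  1.79] Fy -2.81 w -0.00013511572817081889
t 9.3 pos [ 0.6081 -0.1001  0.0549] yaw 7.57 tz [ 0.  0. -1.] F [-0.55 -2.31  2.76] Fy -2.21 w 7.159714070309364e-05
```

View pics/w8.png

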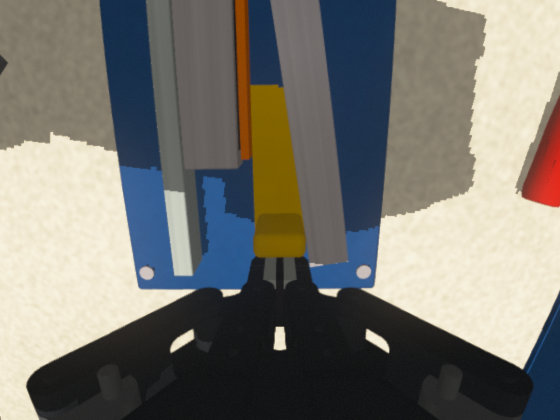

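Call:
drive_tool(
  delta_pos=[
    [-0.2,-1.5,0],
    [-0.5,-3,0],
    [-0.7,-4.5,0],
    [-0.9,-6,0],
    [-1.1,-7.5,0],
  ],
  roll=[0,0,0,0,0],
  grip=[1,1,1,1,1],
)

```text
time: 9.72
ee_pos: [0.606, -0.0932, 0.0548]
orientation: [-3.135, -0.207, 0.0]
contact_force: [0.5, -3.7, 2.8]
gripper_width: 0.0002
```

Call:
drive_tool(
  delta_pos=[
    [-0.2,-1.2,0],
    [-0.4,-2.4,0],
    [-0.5,-3.6,0],
    [-0.7,-4.8,0],
  ],
  roll=[0,0,0,0],
  grip=[1,1,1,1],
)

```text
time: 10.05
ee_pos: [0.6046, -0.0885, 0.0547]
orientation: [-3.135, -0.207, 0.0]
contact_force: [-0.4, -3.4, 2.6]
gripper_width: -0.0001
```

Call:
drive_tool(
  delta_pos=[
    [-0.2,-1.2,0],
    [-0.4,-2.4,0],
    [-0.5,-3.6,0],
    [-0.7,-4.8,0],
  ],
  roll=[0,0,0,0],
  grip=[1,1,1,1],
)

```text
time: 10.38
ee_pos: [0.6033, -0.0842, 0.0547]
orientation: [3.134, 0.207, -0.0]
contact_force: [0.8, -6.8, 1.1]
gripper_width: 0.0001
```

Call:
drive_tool(
  delta_pos=[
    [-0.1,-0.8,0],
    [-0.2,-1.6,0],
  ],
  roll=[0,0],
  grip=[1,1],
)

```text
time: 10.55
ee_pos: [0.603, -0.0832, 0.0547]
orientation: [3.134, 0.206, -0.0]
contact_force: [1.8, -8.7, 0.9]
gripper_width: -0.0
```

Call:
drive_tool(
  delta_pos=[
    [-0.2,-0.8,0],
    [-0.3,-1.6,0],
  ],
  roll=[0,0],
  grip=[1,1],
)

```text
time: 10.72
ee_pos: [0.6026, -0.0819, 0.0547]
orientation: [3.134, 0.206, 0.0]
contact_force: [1.9, -8.7, 0.5]
gripper_width: 0.0
```

Call:
drive_tool(
  delta_pos=[
    [-0.2,-0.8,0],
    [-0.3,-1.6,0],
    [-0.3,-1.6,0],
  ],
  roll=[0,0,0],
  grip=[1,1,1],
)

```text
time: 10.97
ee_pos: [0.6023, -0.0807, 0.0547]
orientation: [3.133, 0.205, 0.001]
contact_force: [3.0, -10.2, -0.8]
gripper_width: 0.0002
```

Call:
drive_tool(
  delta_pos=[
    [-0.2,-0.8,0],
    [-0.3,-1.6,0],
    [-0.3,-1.6,0],
  ],
  roll=[0,0,0],
  grip=[1,1,1],
)

```text
time: 11.22
ee_pos: [0.602, -0.0797, 0.0548]
orientation: [3.133, 0.205, 0.001]
contact_force: [5.9, -12.9, -1.2]
gripper_width: -0.0001
```

Call:
drive_tool(
  delta_pos=[
    [0,-0.7,0],
    [0,-1.2,0],
    [0,-1.2,0],
    [0,-1.2,0],
  ],
  roll=[0,0,0,0],
  grip=[1,1,1,1],
)

```text
time: 11.55
ee_pos: [0.6018, -0.079, 0.0548]
orientation: [3.133, 0.204, 0.001]
contact_force: [5.3, -15.3, -0.6]
gripper_width: 0.0
```

```bash
python3 - <<'E'
from look import *
r=np.array([-np.sin(.289),np.cos(.289),0])
for i in range(4):
    env.get_image('top'); s=env.get_state(); print(s['contact_force'].round(1),(s['contact_force']@r).round(2),s['ee_pos'].round(4))
E
```

```text
[  4.7 -14.8  -2.4] -15.56 [ 0.6018 -0.079   0.0548]
[  3.4 -14.8  -1.4] -15.13 [ 0.6018 -0.079   0.0548]
[  4.2 -15.1  -2. ] -15.66 [ 0.6018 -0.079   0.0548]
[  4.4 -14.7  -2.1] -15.31 [ 0.6018 -0.079   0.0548]
```

Call:
drive_tool(
  delta_pos=[
    [0,-0.6,0],
    [0,-0.6,0],
    [0,-0.6,0],
  ],
  roll=[0,0,0],
  grip=[1,1,1],
)

```text
time: 12.0
ee_pos: [0.6017, -0.0786, 0.0548]
orientation: [3.132, 0.204, 0.001]
contact_force: [4.7, -16.6, -1.4]
gripper_width: -0.0005
```

```bash
python3 - <<'E'
from look import *
r=np.array([-np.sin(.289),np.cos(.289),0])
for i in range(4):
    env.get_image('wrist'); s=env.get_state(); print(s['contact_force'].round(1),(s['contact_force']@r).round(2),s['ee_pos'].round(4))
snap('wrist','w9')
E
```

```text
[  4.4 -15.4  -1. ] -15.96 [ 0.6017 -0.0787  0.0548]
[  3.7 -16.   -0.8] -16.41 [ 0.6017 -0.0787  0.0548]
[  3.7 -15.2  -1.4] -15.65 [ 0.6017 -0.0787  0.0548]
[  4.3 -16.4  -1. ] -16.93 [ 0.6017 -0.0787  0.0548]
```

View pics/w9.png

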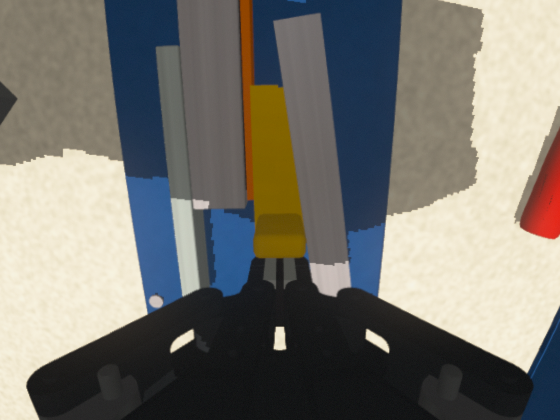

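Call:
drive_tool(
  delta_pos=[
    [0,3,0],
    [0,8,0],
    [1,18,0],
    [1,25,-20],
    [1,30,-60],
    [1,40,-100],
    [1,50,-120],
    [1,50,-120],
  ],
  roll=[0,0,0,0,0,0,0,0],
  grip=[1,1,1,1,1,1,1,1],
)

```text
time: 12.92
ee_pos: [0.611, -0.1281, 0.1797]
orientation: [3.133, 0.204, 0.01]
contact_force: [0.4, -0.2, -0.8]
gripper_width: 0.0003
```

```bash
python3 - <<'E'
from look import *
st(); snap('wrist','w10'); d=snap('top','t10'); snap('scene','s10')
cv2.imwrite('pics/t10c.png',cv2.resize(cv2.cvtColor(d['image'],cv2.COLOR_RGB2BGR)[165:265,180:340],(800,500),interpolation=cv2.INTER_CUBIC))
for c in ['scene','top']:
  for t in ['wedge_tab','wedge_nose','bar_face','board_center','end_stop','clip_on_base']:
    print(c,t,[(np.round(r['centre'],4).tolist(),round(r['conf'],2)) for r in env.pinpoint(c,t)][:2])
E
```

```text
t 12.92 pos [ 0.611  -0.1281  0.1797] yaw 7.44 tz [ 0.006 -0.002 -1.   ] F [ 0.38 -0.16 -0.79] Fy -0.21 w 0.00031805402276904285
scene wedge_tab [([0.6012, -0.0562, 0.0601], 0.58)]
scene wedge_nose [([0.5757, 0.0087, 0.0278], 0.82)]
scene bar_face [([0.5404, 0.1196, 0.0304], 0.82), ([0.5812, 0.0364, 0.0023], 0.68)]
scene board_center [([0.5365, 0.1502, 0.019], 0.76), ([0.3624, 0.179, 0.009], 0.72)]
scene end_stop [([0.5285, 0.1918, 0.0092], 0.84)]
scene clip_on_base [([0.628, 0.1307, 0.0118], 0.57)]
top wedge_tab [([0.5724, -0.4419, 0.0082], 0.57), ([0.5991, -0.0575, 0.0574], 0.53)]
top wedge_nose [([0.5769, 0.0094, 0.0243], 0.68)]
top bar_face [([0.5413, 0.1175, 0.0287], 0.57)]
top board_center [([0.3596, 0.1812, 0.0135], 0.91), ([0.357, -0.0083, 0.0105], 0.86)]
top end_stop [([0.5284, 0.1864, 0.0098], 0.86), ([0.5768, 0.0017, 0.0219], 0.48)]
top clip_on_base [([0.6273, 0.129, 0.0145], 0.4), ([0.4567, 0.4078, -0.0015], 0.27)]
```

View pics/t10c.png

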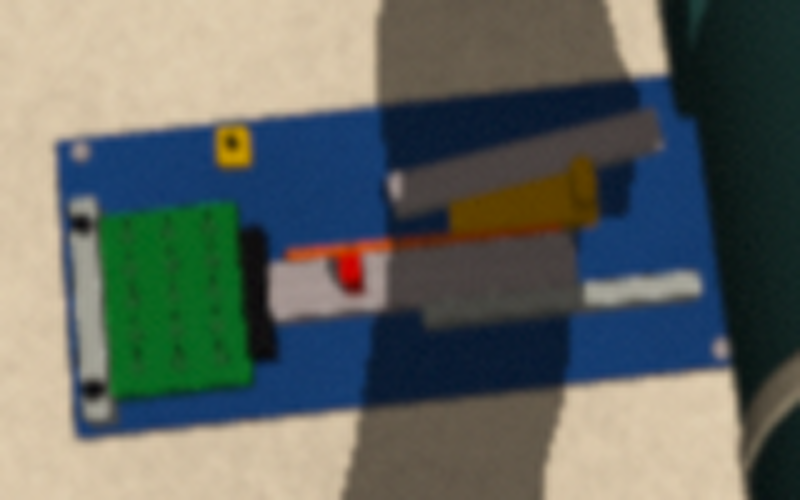

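View pics/w10.png

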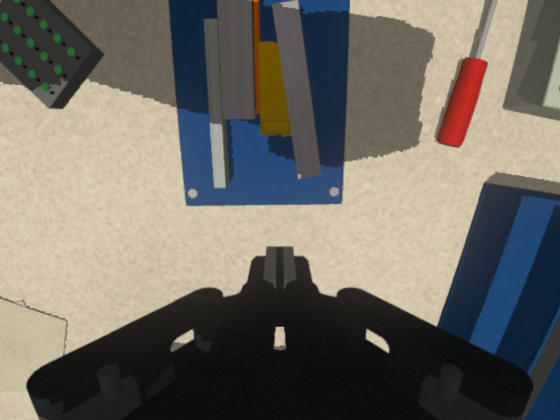

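The top view shows the block square on the end stop at px (100, 300), with the bar head on it at (255, 295). The wedge is on the shoe near (520, 210), and the clip is unmoved at (233, 147). The tool touches nothing.

```bash
python3 -c "
from plant import env
print(env.job_done())"
```

```text
the job is handed in; nothing more can be done
None
```

I clamped the block and jammed the wedge, then handed the job in at about 13 to 14 s of the 53 s allowed. `job_done` gives no verdict, so the result is unconfirmed.

- **Bar:** I pushed it by the red post with the closed fingertips until the force jumped from about 6 N to 17 N. It settled at about 15 N, inside the 12 to 18 N snug range.
- **Wedge:** I pushed the tab along the ramp until the force rose on the shoe. I stopped at about 16 N along the ramp, inside the 14 to 19 N jamming range, then backed straight off and lifted clear.

**Last checks:**
- The final top view showed the block square on the stop with the bar head on it, and the wedge on the shoe.
- The small yellow clip on the base was unmoved, and the tool was clear with about 0 N on it. I did not measure the other bystanders again at the end.
- The trained networks put the bar face about 69 to 73 mm from the stop, against 75 mm expected. That is within the networks' roughly 4 mm error per point, so the felt stop is the better evidence.
- The top camera missed the clamped block, reporting only the look-alikes. The scene camera found it.
- I could not measure the wedge's holding force after letting go; it is inferred from the 16 N push.

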